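Shut the shoemaker's findings case

TASK

Close up the dark wooden findings case by pushing with the fingertips only, picking nothing up: first push both of its small drawers fully home by their fronts or knobs, then push the raised lid over and down until it lies fully shut. Do not lift the case or shove it along the bench, leave the tin inside it, and leave the other things on the bench where they are.

Things in the scene. Friction and masses are not known exactly. Their poses are not given: they have to be found in the camera images.
- case: loose dark wooden case, 160 mm deep (x), 270 wide (y), 92 high without its lid, 3.5 to 5 kg. Origin: centre of its underside, on the bench; x from its drawer front (x -0.080) to its back, y to the robot's left, z up; yaw within 0.3 rad. Two drawers side by side at the bottom; above them an open tray (floor 58 mm, rim 92 mm above the bench) and a lid hinged on the top back edge
- drawer_left (a joint): how far the left (y positive) drawer is out, in m: 0 is fully home, 0.06 is its stop. Slides along the case's x axis. Stiff: about 1.5 N to move, stays where it is left
- drawer_right (a joint): how far the right (y negative) drawer is out, in m: 0 is fully home, 0.06 is its stop. Slides along the case's x axis. Stiff: about 1.5 N to move, stays where it is left
- drawer_left_knob (a point): tip of the left drawer's brass knob (18 mm across, standing 18 mm off the drawer front), moving with the drawer. Drawer home, it is at x -0.098, y +0.0645, z 0.032 in the case's frame. The drawer front is 119 mm wide, 40 mm high, from 10 to 50 mm above the bench
- drawer_right_knob (a point): tip of the right drawer's brass knob (18 mm across, standing 18 mm off the drawer front), moving with the drawer. Drawer home, it is at x -0.098, y -0.0645, z 0.032 in the case's frame. The drawer front is 119 mm wide, 40 mm high, from 10 to 50 mm above the bench
- lid (a joint): lid angle in rad: 0 is shut (level), 1.5 (almost upright) is its stop. Stiff hinge: the lid stays at any angle, about 0.4 N m of friction, so 1 to 4 N at its free edge push it down all the way
- lid_hinge (a point): middle of the lid's hinge axis, which runs along the case's y; at x 0.080, y 0, z 0.092 in the case's frame. It is in the plane of the lid's underside
- lid_edge (a point): middle of the lid's free edge, on its outer (upper) face, 162 mm from the hinge axis; the lid is a slab 270 mm wide and 12 mm thick; shut, this point is 104 mm above the bench at x -0.082 in the case's frame. The open lid leans up and back from the robot, so the outer face looks away from it
- tin: flat round polish tin, steel with a red top, 58 mm across, 22 mm high, lying loose in the tray of the case; origin: centre of its underside
- jar: amber glass jar with red cap, 56 mm across, 85 mm high, standing at one side of the case; leave it alone. Origin: on its underside
- spool: blue thread spool, 44 mm across, 60 mm high, standing at the other side of the case; leave it alone. Origin: on its underside
- last: pale wooden shoe last (foot form) about 230 mm long and 90 mm high on the right part of the bench; leave it alone. Origin: on its underside
- hammer: hammer, 240 mm long, lying on the right; leave it alone. Origin: underside, near the middle
- brush: brush, 200 mm long, lying on the left; leave it alone. Origin: underside, near the middle
Not all that is in view belongs to the job. Several things have the shape of the tin; the one meant has the colours described above.

How it is judged:
By the outcome, as a careful person would: the job done as asked, in the order asked, and still so for the second after the job is handed in, with the robot touching nothing.
It also fails if it takes over 58 s, if anything falls off the work surface, if the arm or the gripper's body presses on something with over 40 N, if the wrist force passes 120 N, or if a joint passes its speed limit or range.

ROBOT

A 6-joint arm with a two-finger parallel gripper is mounted at the origin on the work surface. World frame = base frame: x ahead of the robot, y to its left, z up, the work surface at z = 0. Lengths are in mm, angles in rad, forces in N, time in s.
With the tool pointing down it reaches from about 350 to 975 mm from the base axis. Payload 7.1 kg.
Tool frame: the origin (TCP) lies on the centre line of the jaws, within the pads' length; the fingertips stand 8 mm ahead of it and the grasp point (between the pads) lies 11 mm behind it; z points along the fingers, x is the direction in which the jaws open and shut, and the axes are right-handed (so a half turn about z gives the same grasp; the last joint's range is limited). The gripper opens to 88 mm and grips with 3 to 60 N. Pads are 20 mm wide; open, the fingers measure 115 mm over their backs; the gripper's body (75 mm by 178 mm) begins 61 mm behind the grasp point.
Start: joints at [1.133, 0.423, 1.63, -0, 1.089, -0.019], TCP at [254.133, 570.983, 230.675] pointing down, gripper open.
Joint ranges: [-3, 3], [-0.9, 2.11], [0.09, 2.58], [-1.31, 4.45], [0.11, 2.69], [-2.54, 2.54]. Speed limits (rad/s): [2.39, 2.39, 3.01, 3.14, 3.14, 3.14].

INTERFACE

Orientations are given as a rotation vector (axis times angle).
In Python, from workcell import ctrl gives the robot as it stands.
- The arm moves only by the shell command python3 -m handwheel 'ROWS'. ROWS is JSON, a list of rows, each a list of 3 entries, a list of its own where there are three numbers: the turn, a rotation vector about the tool's x, y, z in rad, then the shift along the tool's x, y, z in mm, then the opening, from 0 (shut) to 1 (fully open). In form: [[[ax, ay, az], [tx, ty, tz], jaw], ...]. A call has exactly 10 rows; each row shifts and turns the pose as measured when the row begins, along the tool's axes as they then stand; what a row does not reach is not made up. A row lasts 1/12 s, in which the tool goes at most 41.7 mm and 7.16 degrees, less where a joint would pass 70% of its speed; a pose out of reach is approached as far as the arm can. A call with a gripper value outside its range is refused whole. The fingers move at their own pace and stop on an object; the grip force is fixed at half the most. Time passes only in rows, so rows that do not move let the fingers close, or fill a call up. It gives the time, the measured TCP pose, the force and the opening at its end, in the units of the state.
- ctrl.get_obs(): the state, without advancing time (a new reading comes with each control period).
- ctrl.get_image(name): name is "side" or "top" or "wrist"; returns a dict with "pixels" (420x560x3 uint8, red, green, blue), "camera_matrix" (3x3 intrinsics, pixels), "rvec" (rotation vector, rad) and "tvec" (3), from world to camera coordinates, as OpenCV has them. Camera axes: x right, y down, z forward; pixel columns grow to the right and rows downward; lengths in mm; the calibration is good to about 2 mm. A picture is of the moment at which its call begins. There is no depth.
- ctrl.close_job(): hands the job in, once; it reports no verdict.
Trained networks look in a picture, given as the dict that the camera call returned (one of the last four; its "shot" number tells which), for a name from the list of things; names that differ only in an ending like _2 or _b are one class to them, and where a whole thing is asked for, a point or a joint stands for the part that bears it (a point fixed in the world has none). Each returns a list of dicts, best first, with "score" (0 to 1); they miss things now and then, are a little off and sometimes report something else, mostly with a low value. They report only what shows in the picture. A call takes as long as a camera call. They do not tell look-alikes from the thing itself.
- ctrl.look_for(picture, query): "position" ([x, y, z] in mm, in the coordinates of the camera as it stood for that picture, good to about 4 mm: the middle of the surface that is visible of it).
- ctrl.spot_point(picture, query): "position" ([x, y, z] in mm, in the coordinates of the camera as it stood for that picture, good to about 4 mm: a listed point, or the origin of a listed thing).
The state is a dict: "t": time; "qpos": joint angles; "qvel": joint speeds; "joint_torque": joint torques, N m; "ee_pos": TCP position; "orientation": TCP orientation; "ft_force": force on the tool from outside, world axes, zero at the start; "moment": the same for the moment, N m; "width": finger opening in mm.
Only numpy, scipy, OpenCV 4.12 (cv2) and the standard library are available. Lean on these libraries where they do the work, as an engineer would, in place of code of your own. Each camera call takes 0.05 s, during which the arm holds its last target.

## Working session

There is one attempt and no reset: what is moved stays moved. The work goes in short steps, Python scripts to look and compute and a shell command to move; the robot and the scene stay as the last step left them, time stands still between calls to the robot, and variables do not carry over. Pictures are saved under pics/ and viewed, and the job is handed in when it is done.

```bash
mkdir -p pics; ls; cat > h.py <<'E'
import numpy as np, cv2
from workcell import ctrl
def w2c(p): return cv2.Rodrigues(np.array(p['rvec'],float))[0], np.array(p['tvec'],float).ravel()
def toworld(p,x):
    R,t=w2c(p); return R.T@(np.array(x)-t)
def save(p,n): cv2.imwrite('pics/'+n,cv2.cvtColor(p['pixels'],cv2.COLOR_RGB2BGR))
def proj(p,X):
    return cv2.projectPoints(np.array(X,float).reshape(-1,3),np.array(p['rvec'],float),np.array(p['tvec'],float),np.array(p['camera_matrix'],float),None)[0].reshape(-1,2)
E
python3 - <<'E'
from h import *
np.set_printoptions(precision=1,suppress=True)
for n in ('top','side'):
    p=ctrl.get_image(n); save(p,n+'0.png')
    for q in ['case','drawer_left_knob','drawer_right_knob','lid_hinge','lid_edge','tin','jar','spool','last','hammer','brush']:
        r=ctrl.spot_point(p,q)
        print(n,q,[(toworld(p,d['position']),round(d['score'],2)) for d in r[:3]])
o=ctrl.get_obs(); print(o)
E
```

```text
pics
top case [(array([ 607.1, -112.8,   -3.1]), 0.94)]
top drawer_left_knob [(array([480.6, -50.7,  29.9]), 0.93)]
top drawer_right_knob [(array([ 488.3, -182.4,   37. ]), 0.66)]
top lid_hinge [(array([ 688.3, -101. ,   93.6]), 0.7)]
top lid_edge [(array([ 638.5, -105.1,  243.3]), 0.9), (array([ 687.8, -101.4,   93.2]), 0.3)]
top tin [(array([ 409.8, -110.4,    2.3]), 0.8), (array([ 539.9, -317.6,   -1.1]), 0.64), (array([ 759.8, -125.6,   -1.3]), 0.63)]
top jar [(array([ 667.9, -314.7,   -3.1]), 0.84)]
top spool [(array([651.3, 117.4,   4.7]), 0.76)]
top last [(array([ 561.7, -495.7,    2.6]), 0.61)]
top hammer [(array([ 393.5, -416. ,   -0.5]), 0.7)]
top brush [(array([485.5, 489.1,   1.2]), 0.93)]
side case [(array([ 600.3, -110.1,   -2. ]), 0.84), (array([650.8, 114.7,  -1.1]), 0.59)]
side drawer_left_knob [(array([483.9, -48.6,  31.7]), 0.84)]
side drawer_right_knob [(array([ 493.4, -182.5,   34.4]), 0.84), (array([ 392. , -419.7,   -2.3]), 0.58)]
side lid_hinge [(array([ 687.8, -104.7,   92.3]), 0.81), (array([ 567.4, -501.8,    2.2]), 0.3), (array([490.3, 489. ,   0.1]), 0.23)]
side lid_edge [(array([ 639.4, -109.9,  249. ]), 0.85)]
side tin [(array([ 409.2, -117.3,    0.7]), 0.79), (array([ 587.8, -153.9,   58.4]), 0.78), (array([ 538.8, -321.8,    2.5]), 0.55)]
side jar []
side spool [(array([650.8, 113.8,  -1. ]), 0.67), (array([484.6, -49. ,  32.5]), 0.24)]
side last [(array([ 567. , -499.6,   -0.6]), 0.66)]
side hammer [(array([ 393.3, -417.6,   -1.7]), 0.9), (array([491.3, 487.7,   2.1]), 0.55)]
side brush [(array([491.6, 488.7,   0.9]), 0.45)]
{'t': 1.2, 'qpos': array([ 1.1,  0.4,  1.6, -0. ,  1.1, -0. ]), 'qvel': array([ 0.,  0., -0., -0.,  0.,  0.]), 'joint_torque': array([  0. , -54.5, -27.4,   0.1,   0. ,  -0. ]), 'ee_pos': array([254.1, 571. , 230.7]), 'orientation': array([2.6, 1.7, 0. ]), 'ft_force': array([ 0.1,  0.4, -0.7]), 'moment': array([-0., -0., -0.]), 'width': 87.99478303530026}
```

View pics.

View pics/top0.png

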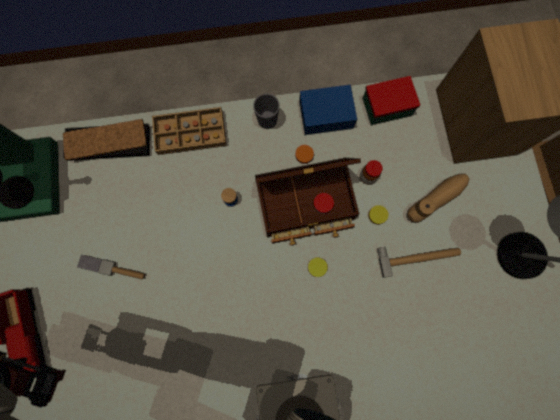

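View pics/side0.png

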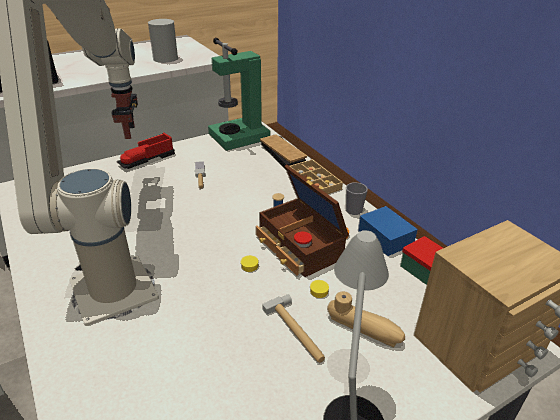

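The top view shows the case at about (307,200). The left knob is at (292,242), the right knob at (337,234) and the lid edge at (340,163). The candidates for the tin are:
- red, inside the tray at (323,203)
- yellow, on the bench at (317,267)
- yellow, on the bench at (378,214)
- orange, on the bench at (304,154)

Only the red one in the tray fits the description. I won't touch it, but the yellow one at (317,267) lies near my path. Next I'll fit the case pose and check it in an enlarged crop.

```bash
cat > fit.py <<'E'
from h import *
from scipy.optimize import least_squares
np.set_printoptions(precision=1,suppress=True)
def model(v):
    x,y,th,dl,dr,a=v
    c,s=np.cos(th),np.sin(th)
    d=np.array([-np.cos(a),np.sin(a)]);n=np.array([np.sin(a),np.cos(a)])
    e=np.array([80,92])+162*d+12*n
    L={'case':(0,0,0),'drawer_left_knob':(-98-dl,64.5,32),'drawer_right_knob':(-98-dr,-64.5,32),'lid_hinge':(80,0,92),'lid_edge':(e[0],0,e[1])}
    return {k:np.array([x+c*p[0]-s*p[1],y+s*p[0]+c*p[1],p[2]]) for k,p in L.items()}
def outline(v):
    x,y,th,dl,dr,a=v
    c,s=np.cos(th),np.sin(th)
    f=lambda P:[np.array([x+c*p[0]-s*p[1],y+s*p[0]+c*p[1],p[2]]) for p in P]
    d=np.array([-np.cos(a),np.sin(a)]);e=np.array([80,92])+162*d
    return [f([(-80,135,92),(-80,-135,92),(80,-135,92),(80,135,92),(-80,135,92)]),
            f([(-80,135,0),(-80,-135,0)]),
            f([(80,135,92),(e[0],135,e[1]),(e[0],-135,e[1]),(80,-135,92)]),
            f([(-80-dl,5,50),(-80-dl,124,50)]),f([(-80-dr,-5,50),(-80-dr,-124,50)])]
def crop(p,v,name,box,k=4):
    im=cv2.cvtColor(p['pixels'],cv2.COLOR_RGB2BGR); r0,r1,c0,c1=box
    a=cv2.resize(im[r0:r1,c0:c1],None,fx=k,fy=k,interpolation=cv2.INTER_CUBIC); b=a.copy()
    for P in outline(v):
        q=((proj(p,P)-[c0,r0]+.5)*k).astype(int)
        cv2.polylines(b,[q.reshape(-1,1,2)],False,(0,255,0),1)
    cv2.imwrite('pics/'+name,np.vstack([a,b]) if a.shape[1]>a.shape[0]*1.3 else np.hstack([a,b]))
def run(names=('top','side'),Q=('case','drawer_left_knob','drawer_right_knob','lid_hinge','lid_edge'),tag='f'):
    obs=[];P={}
    for n in names:
        p=ctrl.get_image(n);P[n]=p
        for q in Q:
            r=ctrl.spot_point(p,q)
            if r and r[0]['score']>.4: obs.append((q,toworld(p,r[0]['position'])))
    def res(v):
        m=model(v); return np.concatenate([m[k]-w for k,w in obs])
    s=least_squares(res,[604,-111,.1,20,20,1.2],loss='soft_l1',f_scale=4,x_scale=[1,1,.01,1,1,.01])
    print('fit',s.x.round(3)); 
    for k,w in obs: print(k,w,(model(s.x)[k]-w))
    return s.x,P
E
python3 - <<'E'
from fit import *
v,P=run()
np.save('v.npy',v)
crop(P['top'],v,'ftop.png',(145,275,240,370),3)
crop(P['side'],v,'fside.png',(155,285,240,370),3)
print(ctrl.get_obs()['t'])
R=cv2.Rodrigues(np.array(ctrl.get_obs()['orientation']))[0];print(R)
E
```

```text
fit [ 607.1 -110.2    0.1    7.3  -66.6    1.2]
case [ 606.  -110.6    1.3] [ 1.2  0.4 -1.3]
drawer_left_knob [480.4 -50.4  32.3] [16.9 -3.5 -0.3]
drawer_right_knob [ 485.8 -182.4   36.1] [95.   5.4 -4.1]
lid_hinge [ 688.8 -103.9   93.5] [-1.9 -0.2 -1.5]
lid_edge [ 637.4 -106.3  246.5] [ 0.9 -1.6  0.4]
case [ 602.7 -107.    -1.4] [ 4.4 -3.2  1.4]
drawer_left_knob [ 585.5 -151.4   57.9] [-88.3  97.5 -25.9]
drawer_right_knob [ 603.2 -110.3    1. ] [-22.4 -66.6  31. ]
lid_hinge [ 689.4 -105.4   92. ] [-2.5  1.3  0. ]
lid_edge [ 639.4 -110.2  247. ] [-1.1  2.4 -0. ]
1.8
[[ 0.4  0.9 -0. ]
 [ 0.9 -0.4  0. ]
 [ 0.  -0.  -1. ]]
```

View pics/ftop.png

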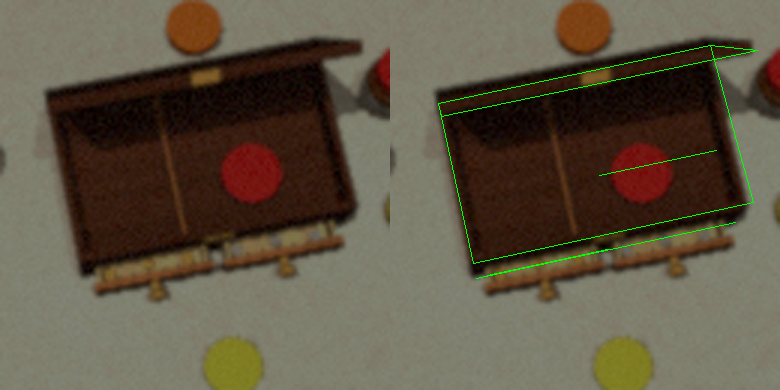

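View pics/fside.png

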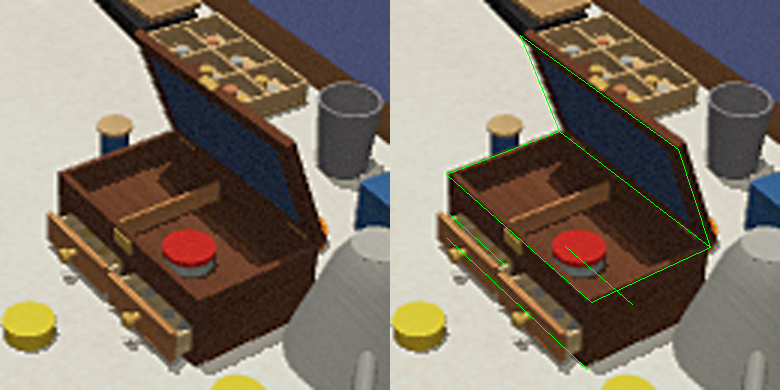

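The crop confirms that the red tin at about (323,203) is in the tray. The knob reports from the side camera were wrong this time: they landed on the tin and on the case origin. I'll refit offline with the good readings from both rounds.

```bash
python3 - <<'E'
from fit import *
O=[('case',[607.1,-112.8,-3.1]),('drawer_left_knob',[480.6,-50.7,29.9]),('drawer_right_knob',[488.3,-182.4,37]),('lid_hinge',[688.3,-101,93.6]),('lid_edge',[638.5,-105.1,243.3]),
('case',[600.3,-110.1,-2]),('drawer_left_knob',[483.9,-48.6,31.7]),('drawer_right_knob',[493.4,-182.5,34.4]),('lid_hinge',[687.8,-104.7,92.3]),('lid_edge',[639.4,-109.9,249]),
('case',[606,-110.6,1.3]),('drawer_left_knob',[480.4,-50.4,32.3]),('drawer_right_knob',[485.8,-182.4,36.1]),('lid_hinge',[688.8,-103.9,93.5]),('lid_edge',[637.4,-106.3,246.5]),
('case',[602.7,-107,-1.4]),('lid_hinge',[689.4,-105.4,92]),('lid_edge',[639.4,-110.2,247])]
f=lambda v:np.concatenate([model(v)[k]-np.array(w) for k,w in O])
s=least_squares(f,[604,-111,.1,20,20,1.2],loss='soft_l1',f_scale=4,x_scale=[1,1,.01,1,1,.01])
v=s.x;print([round(a,3) for a in v]);np.save('v.npy',v)
for k,w in model(v).items(): print(k,w)
p=ctrl.get_image('top');crop(p,v,'ft2.png',(145,275,240,370),3)
p=ctrl.get_image('side');crop(p,v,'fs2.png',(155,285,240,370),3)
E
```

```text
[np.float64(606.899), np.float64(-109.329), np.float64(0.059), np.float64(23.643), np.float64(24.17), np.float64(1.195)]
case [ 606.9 -109.3    0. ]
drawer_left_knob [481.7 -52.1  32. ]
drawer_right_knob [ 488.7 -180.9   32. ]
lid_hinge [ 686.8 -104.6   92. ]
lid_edge [ 638.5 -107.5  247.1]
```

View pics/ft2.png

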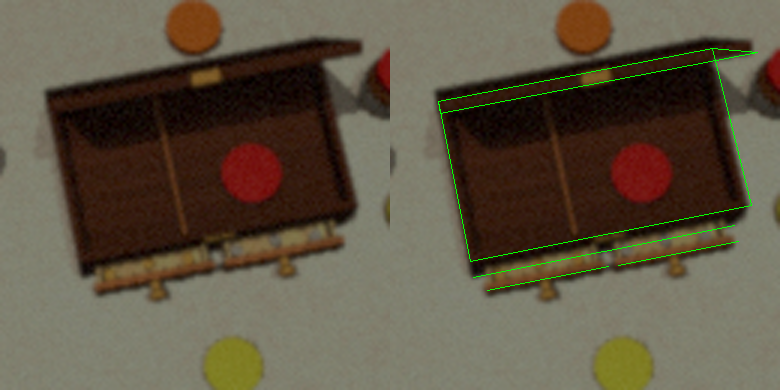

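View pics/fs2.png

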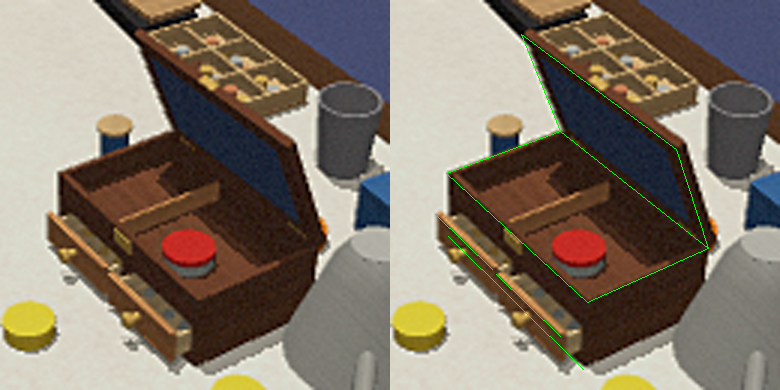

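The outline now fits: yaw about 0.06, both drawers about 24 mm out, lid at about 1.2 rad. Next I'll plan the approach to the left knob.

```bash
cat > plan.py <<'E'
from h import *
import sys
from scipy.spatial.transform import Rotation as Ro
np.set_printoptions(precision=3,suppress=True)
# usage plan.py x y z [yaw of tool x]   -> remaining turn about tool z and shift in tool axes
def case2w(p):
    v=np.load('v.npy');c,s=np.cos(v[2]),np.sin(v[2]);return np.array([v[0]+c*p[0]-s*p[1],v[1]+s*p[0]+c*p[1],p[2]])
def plan(tgts):
    o=ctrl.get_obs();R=Ro.from_rotvec(o['orientation']);th=np.load('v.npy')[2]
    print('t',round(o['t'],2),'pos',o['ee_pos'],'F',o['ft_force'],'w',round(o['width'],1),'q',o['qpos'])
    y=np.array([-np.sin(th),np.cos(th),0]);z=np.array([0,0,-1.]);x=y
    T=Ro.from_matrix(np.c_[x,np.cross(z,x),z])
    print('turn(tool)',(R.inv()*T).as_rotvec())
    p=np.array(o['ee_pos'])
    for t in tgts:
        w=case2w(t); print('case',t,'world',w,'shift now-axes',R.inv().apply(w-p),'in final axes',T.inv().apply(w-p)); p=w
if __name__=='__main__': plan(eval(sys.argv[1]))
E
python3 plan.py '[(-160,64.5,180),(-160,64.5,34),(-107,64.5,34)]'
```

```text
t 1.9 pos [254.136 570.984 230.671] F [ 0.102 -0.562 -0.281] w 87.9 q [ 1.133  0.423  1.63   0.     1.089 -0.019]
turn(tool) [-0.     0.    -0.478]
case (-160, 64.5, 180) world [443.389 -54.331 180.   ] shift now-axes [-494.305  427.197   50.676] in final axes [-635.344  152.225   50.671]
case (-160, 64.5, 34) world [443.389 -54.331  34.   ] shift now-axes [  0.003   0.001 146.   ] in final axes [  0.   0. 146.]
case (-107, 64.5, 34) world [496.298 -51.22   34.   ] shift now-axes [24.359 47.071 -0.001] in final axes [ 0. 53.  0.]
```

```bash
python3 -m handwheel '[[[0,0,-0.12],[0,0,0],0],[[0,0,-0.12],[0,0,0],0],[[0,0,-0.12],[0,0,0],0],[[0,0,-0.12],[0,0,0],0],[[0,0,0],[-38,9,3],0],[[0,0,0],[-38,9,3],0],[[0,0,0],[-38,9,3],0],[[0,0,0],[-38,9,3],0],[[0,0,0],[-38,9,3],0],[[0,0,0],[-38,9,3],0]]'; python3 plan.py '[(-160,64.5,150),(-160,64.5,34)]'
```

```text
t: 2.73
ee_pos: [327.9, 348.5, 212.0]
orientation: [-2.112, -2.322, -0.012]
ft_force: [0.8, -0.1, -0.1]
width: 24.5
t 2.73 pos [327.859 348.494 211.963] F [ 0.815 -0.137 -0.066] w 24.5 q [ 0.789  0.23   1.967  0.004  0.937 -0.878]
turn(tool) [ 0.004 -0.007  0.036]
case (-160, 64.5, 150) world [443.389 -54.331 150.   ] shift now-axes [-412.352   76.774   59.382] in final axes [-408.911   91.688   61.963]
case (-160, 64.5, 34) world [443.389 -54.331  34.   ] shift now-axes [ -0.812  -0.46  115.996] in final axes [  0.   0. 116.]
```

```bash
python3 -m handwheel '[[[0,0,0.036],[-38,8,4],0],[[0,0,0],[-38,8,4],0],[[0,0,0],[-38,8,4],0],[[0,0,0],[-38,8,4],0],[[0,0,0],[-38,8,4],0],[[0,0,0],[-38,8,4],0],[[0,0,0],[-38,8,4],0],[[0,0,0],[-38,8,4],0],[[0,0,0],[-38,8,4],0],[[0,0,0],[-38,8,4],0]]'; python3 plan.py '[(-160,64.5,150),(-160,64.5,34)]'
```

```text
t: 3.57
ee_pos: [434.9, -43.2, 170.9]
orientation: [2.152, 2.285, 0.026]
ft_force: [1.0, 0.9, 0.5]
width: 0.3
t 3.57 pos [434.878 -43.176 170.945] F [1.019 0.938 0.543] w 0.3 q [-0.134  0.236  2.086  0.016  0.809 -1.777]
turn(tool) [ 0.014 -0.009  0.001]
case (-160, 64.5, 150) world [443.389 -54.331 150.   ] shift now-axes [-11.843   7.537  20.94 ] in final axes [-11.635   7.842  20.945]
case (-160, 64.5, 34) world [443.389 -54.331  34.   ] shift now-axes [ -1.094  -1.603 115.984] in final axes [  0.   0. 116.]
```

```bash
python3 -m handwheel '[[[0.014,-0.009,0],[-4,2,20],0],[[0,0,0],[-4,2,20],0],[[0,0,0],[-4,2,20],0],[[0,0,0],[0,0,20],0],[[0,0,0],[0,0,20],0],[[0,0,0],[0,0,15],0],[[0,0,0],[0,0,10],0],[[0,0,0],[0,0,6],0],[[0,0,0],[0,0,0],0],[[0,0,0],[0,0,0],0]]'; python3 plan.py '[(-160,64.5,34),(-140,64.5,34),(-107,64.5,34)]'; python3 -c "
from h import *
for n in ('side','wrist'):
    p=ctrl.get_image(n);save(p,n+'1.png')"
```

```text
t: 4.4
ee_pos: [449.6, -67.1, 36.1]
orientation: [2.165, 2.263, 0.008]
ft_force: [0.7, -0.3, -0.1]
width: 0.6
t 4.4 pos [449.64  -67.056  36.135] F [ 0.746 -0.322 -0.134] w 0.6 q [-0.174  0.527  2.107 -0.002  0.497 -1.787]
turn(tool) [ 0.01   0.003 -0.014]
case (-160, 64.5, 34) world [443.389 -54.331  34.   ] shift now-axes [12.996 -5.704  2.033] in final axes [13.07  -5.493  2.135]
case (-140, 64.5, 34) world [463.355 -53.157  34.   ] shift now-axes [ 0.29  19.997  0.207] in final axes [ 0. 20.  0.]
case (-107, 64.5, 34) world [496.298 -51.22   34.   ] shift now-axes [ 0.479 32.995  0.342] in final axes [-0. 33.  0.]
```

View pics/side1.png

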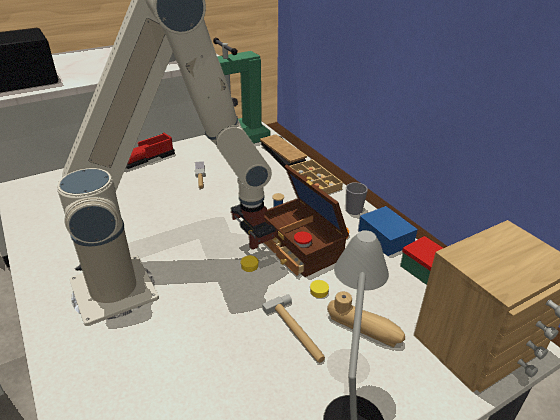

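View pics/wrist1.png

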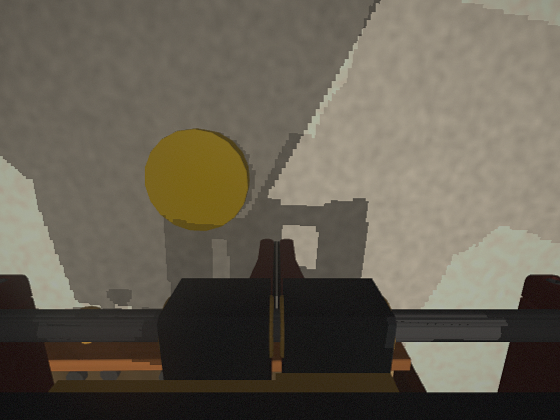

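The side view shows the closed fingers at about (262,250), just in front of the left drawer. The wrist view shows the yellow tin at (197,180), clear to one side.

```bash
python3 -m handwheel '[[[0.01,0,-0.014],[7,0,0],0],[[0,0,0],[6,0,0],0],[[0,0,0],[0,4,1],0],[[0,0,0],[0,4,1],0],[[0,0,0],[0,4,0],0],[[0,0,0],[0,4,0],0],[[0,0,0],[0,3,0],0],[[0,0,0],[0,3,0],0],[[0,0,0],[0,3,0],0],[[0,0,0],[0,0,0],0]]'; python3 plan.py '[(-130,64.5,34),(-107,64.5,34)]'
```

```text
t: 5.33
ee_pos: [478.5, -50.8, 37.4]
orientation: [2.148, 2.283, 0.0]
ft_force: [-0.3, 0.0, -1.0]
width: 0.0
t 5.33 pos [478.543 -50.775  37.36 ] F [-0.305  0.005 -0.951] w 0.0 q [-0.128  0.547  2.046 -0.007  0.543 -1.754]
turn(tool) [0.005 0.005 0.002]
case (-130, 64.5, 34) world [473.338 -52.57   34.   ] shift now-axes [-1.46  -5.32   3.342] in final axes [-1.486 -5.302  3.36 ]
case (-107, 64.5, 34) world [496.298 -51.22   34.   ] shift now-axes [-0.048 23.     0.106] in final axes [ 0. 23.  0.]
```

```bash
python3 -m handwheel '[[[0,0,0],[0,3,1],0],[[0,0,0],[0,3,1],0],[[0,0,0],[0,2,0],0],[[0,0,0],[0,2,0],0],[[0,0,0],[0,2,0],0],[[0,0,0],[0,2,0],0],[[0,0,0],[0,1,0],0],[[0,0,0],[0,1,0],0],[[0,0,0],[0,1,0],0],[[0,0,0],[0,0,0],0]]'; python3 plan.py '[(-107,64.5,34)]'; python3 -c "
from h import *
for n in ('side','wrist'):
    p=ctrl.get_image(n);save(p,n+'2.png')
im=cv2.imread('pics/side2.png')[180:285,230:370];cv2.imwrite('pics/side2c.png',cv2.resize(im,None,fx=5,fy=5,interpolation=2))"
```

```text
t: 6.17
ee_pos: [494.7, -49.8, 34.6]
orientation: [2.152, 2.286, -0.005]
ft_force: [-1.2, 0.2, 0.2]
width: 0.6
t 6.17 pos [494.683 -49.769  34.583] F [-1.153  0.195  0.225] w 0.6 q [-0.122  0.568  2.009 -0.007  0.565 -1.747]
turn(tool) [-0.001  0.004  0.002]
case (-107, 64.5, 34) world [496.298 -51.22   34.   ] shift now-axes [-1.544  1.525  0.588] in final axes [-1.544  1.527  0.583]
```

View pics/side2c.png

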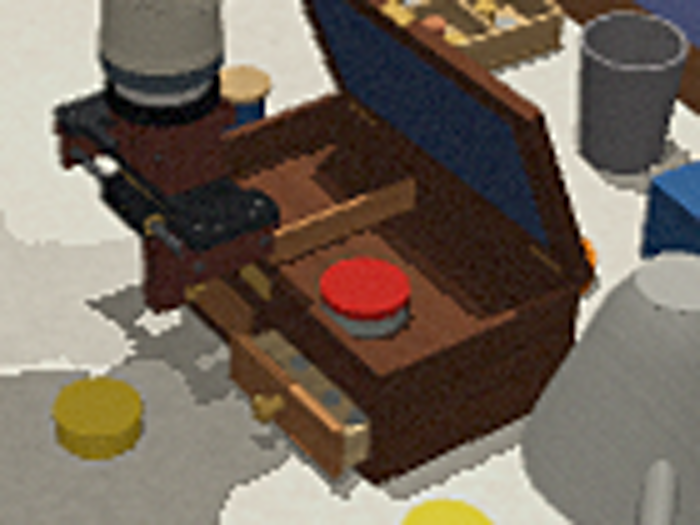

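The left drawer (crop around (240,310)) is almost home. I'll ease it in while watching the force.

```bash
python3 -m handwheel '[[[0,0,0],[-1,1,0],0],[[0,0,0],[-1,1,0],0],[[0,0,0],[0,1,0],0],[[0,0,0],[0,0.5,0],0],[[0,0,0],[0,0.5,0],0],[[0,0,0],[0,0.5,0],0],[[0,0,0],[0,0.5,0],0],[[0,0,0],[0,0.5,0],0],[[0,0,0],[0,0.5,0],0],[[0,0,0],[0,0.5,0],0]]'; python3 plan.py '[(-107,64.5,34)]'
```

```text
t: 7.1
ee_pos: [494.8, -51.0, 33.9]
orientation: [-2.147, -2.282, 0.018]
ft_force: [-5.9, -0.3, 4.2]
width: 0.5
t 7.1 pos [494.822 -50.965  33.949] F [-5.902 -0.344  4.227] w 0.5 q [-0.124  0.573  1.999 -0.008  0.583 -1.749]
turn(tool) [-0.014  0.002  0.002]
case (-107, 64.5, 34) world [496.298 -51.22   34.   ] shift now-axes [-0.344  1.457 -0.071] in final axes [-0.341  1.458 -0.051]
```

```bash
python3 -m handwheel '[[[0,0,0],[0,-12,0],0],[[-0.014,0,0],[0,-12,0],0],[[0,0,0],[-6,-9,0],0],[[0,0,0],[-17,0,0],0],[[0,0,0],[-20,0,0],0],[[0,0,0],[-20,0,0],0],[[0,0,0],[-20,0,0],0],[[0,0,0],[-12,0,0],0],[[0,0,0],[-6,0,0],0],[[0,0,0],[0,0,0],0]]'; python3 plan.py '[(-107,-64.5,34)]'; python3 -c "
from h import *
for n in ('side','top'):
    p=ctrl.get_image(n);save(p,n+'3.png')
im=cv2.imread('pics/side3.png')[180:285,230:370];cv2.imwrite('pics/side3c.png',cv2.resize(im,None,fx=5,fy=5,interpolation=2))
im=cv2.imread('pics/top3.png')[145:275,240:380];cv2.imwrite('pics/top3c.png',cv2.resize(im,None,fx=4,fy=4,interpolation=2))"
```

```text
t: 7.93
ee_pos: [478.4, -162.8, 37.0]
orientation: [2.136, 2.274, 0.017]
ft_force: [-0.0, 0.6, 0.2]
width: 0.7
t 7.93 pos [ 478.358 -162.786   36.996] F [-0.004  0.64   0.209] w 0.7 q [-0.352  0.564  2.007  0.002  0.547 -1.987]
turn(tool) [0.023 0.009 0.004]
case (-107, -64.5, 34) world [ 503.869 -179.998   34.   ] shift now-axes [-18.745  24.307   3.72 ] in final axes [-18.68   24.457   2.996]
```

View pics/side3c.png

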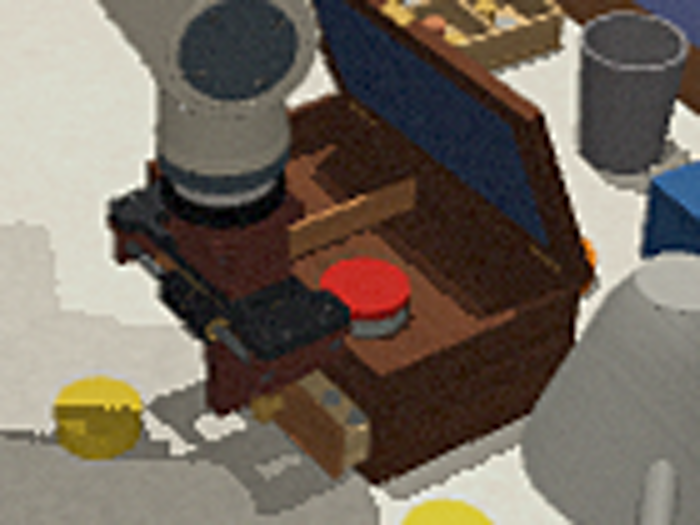

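View pics/top3c.png

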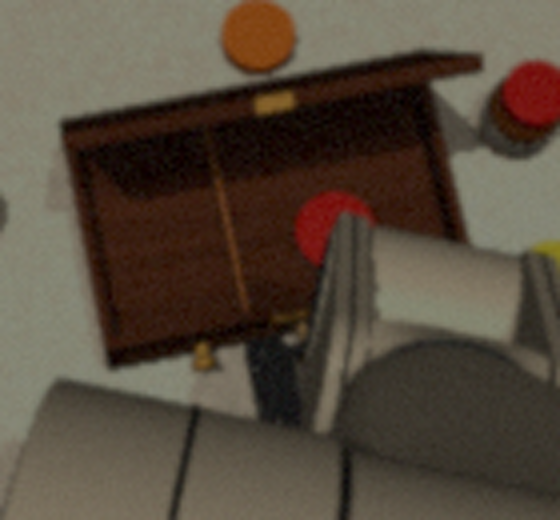

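The top crop shows the left knob at (203,355) tight against the case front, so the left drawer is home. The tool stopped short of the right knob, so I'll back off a little, move across and push.

```bash
python3 -m handwheel '[[[0.02,0.009,0],[0,-8,0],0],[[0,0,0],[-4,-5,1],0],[[0,0,0],[-8,0,1],0],[[0,0,0],[-6,0,0],0],[[0,0,0],[0,4,0],0],[[0,0,0],[0,4,0],0],[[0,0,0],[0,4,0],0],[[0,0,0],[0,3,0],0],[[0,0,0],[0,3,0],0],[[0,0,0],[0,2,0],0]]'; python3 plan.py '[(-108.5,-64.5,34)]'
```

```text
t: 8.87
ee_pos: [485.4, -177.8, 34.0]
orientation: [-2.142, -2.292, 0.001]
ft_force: [-1.2, -0.7, 2.3]
width: 0.2
t 8.87 pos [ 485.43  -177.785   33.995] F [-1.225 -0.673  2.268] w 0.2 q [-0.375  0.587  1.963  0.002  0.596 -2.015]
turn(tool) [-0.003 -0.003  0.009]
case (-108.5, -64.5, 34) world [ 502.372 -180.086   34.   ] shift now-axes [-3.436 16.748 -0.067] in final axes [-3.291 16.777 -0.005]
```

```bash
python3 -m handwheel '[[[0,0,0],[-1,3,0],0],[[0,0,0],[-1,3,0],0],[[0,0,0],[-1,3,0],0],[[0,0,0],[0,3,0],0],[[0,0,0],[0,2,0],0],[[0,0,0],[0,1.5,0],0],[[0,0,0],[0,1,0],0],[[0,0,0],[0,1,0],0],[[0,0,0],[0,0.5,0],0],[[0,0,0],[0,0.5,0],0]]'; python3 plan.py '[(-108.5,-64.5,34)]'
```

```text
t: 9.7
ee_pos: [502.4, -178.5, 33.4]
orientation: [-2.136, -2.288, 0.007]
ft_force: [-4.2, -0.3, 2.9]
width: 0.1
t 9.7 pos [ 502.421 -178.466   33.404] F [-4.162 -0.322  2.851] w 0.1 q [-0.364  0.605  1.921  0.     0.628 -2.004]
turn(tool) [-0.011 -0.005  0.01 ]
case (-108.5, -64.5, 34) world [ 502.372 -180.086   34.   ] shift now-axes [-1.609 -0.168 -0.603] in final axes [-1.614 -0.145 -0.596]
```

```bash
python3 -m handwheel '[[[0,0,0],[0,0.5,0],0],[[0,0,0],[0,0.5,0],0],[[0,0,0],[0,0.5,0],0],[[0,0,0],[0,0.5,0],0],[[0,0,0],[0,0.5,0],0],[[0,0,0],[0,0.5,0],0],[[0,0,0],[0,0.7,0],0],[[0,0,0],[0,0.7,0],0],[[0,0,0],[0,0.7,0],0],[[0,0,0],[0,0.7,0],0]]'; python3 plan.py '[(-108.5,-64.5,34)]'
```

```text
t: 10.53
ee_pos: [502.4, -178.5, 33.5]
orientation: [-2.129, -2.282, 0.018]
ft_force: [-5.7, -1.7, 5.3]
width: 0.5
t 10.53 pos [ 502.45  -178.451   33.484] F [-5.71  -1.718  5.344] w 0.5 q [-0.362  0.608  1.914 -0.005  0.643 -1.999]
turn(tool) [-0.022 -0.007  0.011]
case (-108.5, -64.5, 34) world [ 502.372 -180.086   34.   ] shift now-axes [-1.622 -0.203 -0.524] in final axes [-1.628 -0.174 -0.516]
```

```bash
python3 -m handwheel '[[[-0.02,0,0],[0,-10,0],0],[[0,0,0],[0,-12,0],0],[[0,0,0],[0,-12,-10],0],[[0,0,0],[0,0,-25],0],[[0,0,0],[0,0,-35],0],[[0,0,0],[0,0,-35],0],[[0,0,0],[0,0,-35],0],[[0,0,0],[0,0,-35],0],[[0,0,0],[0,0,-35],0],[[0,0,0],[0,0,-20],0]]'; python3 -c "
from fit import *
v,P=run()
crop(P['top'],v,'t4.png',(145,275,240,370),3)
crop(P['side'],v,'s4.png',(155,285,240,370),3)
"; python3 plan.py '[(100,0,300),(70,0,235)]'
```

```text
t: 11.37
ee_pos: [465.9, -182.2, 269.0]
orientation: [-2.14, -2.288, -0.006]
ft_force: [1.2, -0.4, -0.2]
width: 0.7
fit [ 606.6 -109.1    0.1   -0.6  -48.7    1.2]
case [ 605.5 -108.5    0.9] [ 1.  -0.6 -0.9]
drawer_left_knob [504.4 -48.7  33.7] [ 1.2 -1.7 -1.7]
drawer_right_knob [ 561.4 -500.6   -0.1] [ -0.2 324.2  32.1]
lid_hinge [ 688.  -102.2   97.5] [-1.6 -2.2 -5.5]
lid_edge [ 637.9 -105.7  244.5] [ 0.6 -1.5  2.7]
case [ 601.2 -113.3    1.6] [ 5.4  4.2 -1.6]
drawer_left_knob [506.5 -47.6  31.3] [-1.  -2.8  0.7]
lid_hinge [ 689.2 -104.1   94. ] [-2.8 -0.4 -2. ]
lid_edge [ 639.5 -108.5  247.9] [-1.   1.2 -0.8]
t 11.97 pos [ 464.304 -181.424  264.097] F [0.254 0.261 0.347] w 0.6 q [-0.4    0.201  1.864  0.007  1.09  -2.041]
turn(tool) [-0.009 -0.012  0.008]
case (100, 0, 300) world [ 706.727 -103.46   300.   ] shift now-axes [ 61.961 246.76  -37.506] in final axes [ 63.601 246.581 -35.903]
case (70, 0, 235) world [ 676.778 -105.221  235.   ] shift now-axes [ -0.518 -29.384  65.279] in final axes [  0. -30.  65.]
```

View pics/t4.png

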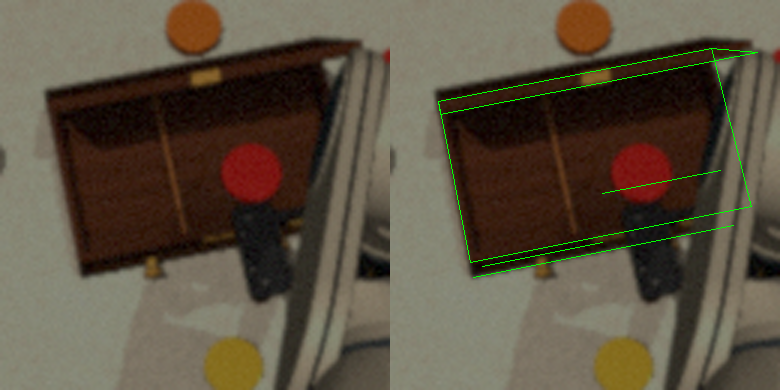

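View pics/s4.png

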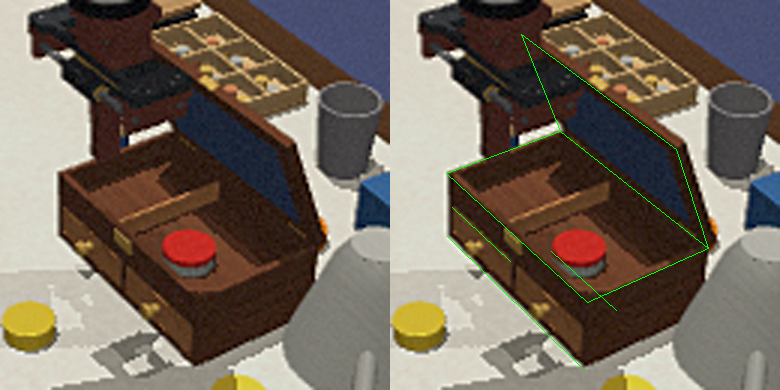

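Both drawers are flush in the side crop, with knobs at (83,246) and (150,308). The case and tin haven't moved, and I discard the stray right-knob report, which landed on the last. Next I'll go up and over the lid.

```bash
python3 -m handwheel '[[[-0.009,-0.012,0],[0,0,-25],0],[[0,0,0],[8,8,-22],0],[[0,0,0],[8,30,0],0],[[0,0,0],[8,35,0],0],[[0,0,0],[8,35,0],0],[[0,0,0],[8,35,0],0],[[0,0,0],[8,35,0],0],[[0,0,0],[8,30,0],0],[[0,0,0],[0,15,0],0],[[0,0,0],[0,0,0],0]]'; python3 plan.py '[(100,0,300),(80,0,235)]'
```

```text
t: 12.8
ee_pos: [691.0, -107.0, 306.9]
orientation: [-2.145, -2.288, 0.005]
ft_force: [-1.2, 0.3, -0.5]
width: 0.5
t 12.8 pos [ 691.047 -106.984  306.898] F [-1.22   0.337 -0.532] w 0.5 q [-0.171  0.47   1.374  0.     1.303 -1.806]
turn(tool) [-0.006 -0.002  0.006]
case (100, 0, 300) world [ 706.727 -103.46   300.   ] shift now-axes [ 2.497 15.915  6.806] in final axes [ 2.598 15.86   6.898]
case (80, 0, 235) world [ 686.761 -104.634  235.   ] shift now-axes [ -0.016 -19.603  65.121] in final axes [  0. -20.  65.]
```

```bash
python3 -m handwheel '[[[0,0,0],[0,0,15],0],[[0,0,0],[0,0,15],0],[[0,0,0],[0,0,15],0],[[0,0,0],[0,0,12],0],[[0,0,0],[0,0,8],0],[[0,0,0],[0,0,3],0],[[0,0,0],[0,-5,0],0],[[0,0,0],[0,-6,0],0],[[0,0,0],[0,-4,0],0],[[0,0,0],[0,0,0],0]]'; python3 plan.py '[(80,0,235)]';python3 -c "
from h import *
for n in ('side',):
    p=ctrl.get_image(n);save(p,n+'5.png')
im=cv2.imread('pics/side5.png')[150:255,230:370];cv2.imwrite('pics/side5c.png',cv2.resize(im,None,fx=5,fy=5,interpolation=2))"
```

```text
t: 13.63
ee_pos: [670.9, -108.8, 234.6]
orientation: [-2.143, -2.285, 0.009]
ft_force: [0.2, 0.4, 1.2]
width: 0.7
t 13.63 pos [ 670.894 -108.763  234.65 ] F [0.193 0.418 1.164] w 0.7 q [-0.178  0.504  1.489 -0.     1.159 -1.813]
turn(tool) [-0.01  -0.002  0.005]
case (80, 0, 235) world [ 686.761 -104.634  235.   ] shift now-axes [ 3.105 16.095 -0.503] in final axes [ 3.191 16.082 -0.35 ]
```

View pics/side5c.png

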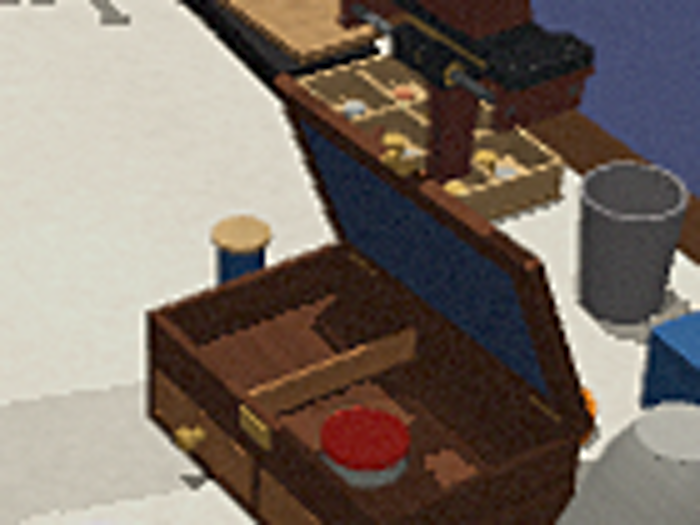

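The finger (crop, around (450,150)) is behind the middle of the lid's outer face. I'll sweep it over along the arc.

```bash
python3 -m handwheel '[[[0,0,0],[2,-8,0],0],[[0,0,0],[1,-8,1],0],[[0,0,0],[0,-12,4],0],[[0,0,0],[0,-11,5],0],[[0,0,0],[0,-11,7],0],[[0,0,0],[0,-10,8],0],[[0,0,0],[0,-10,9],0],[[0,0,0],[0,-9,9],0],[[0,0,0],[0,-8,10],0],[[0,0,0],[0,0,0],0]]'; python3 plan.py '[(80,0,92)]';python3 -c "
from h import *
for n in ('side',):
    p=ctrl.get_image(n);save(p,n+'6.png')
im=cv2.imread('pics/side6.png')[150:285,230:370];cv2.imwrite('pics/side6c.png',cv2.resize(im,None,fx=4,fy=4,interpolation=2))"
```

```text
t: 14.52
ee_pos: [583.3, -110.8, 188.0]
orientation: [2.141, 2.285, 0.013]
ft_force: [-0.4, -0.2, 0.1]
width: 0.5
t 14.52 pos [ 583.348 -110.8    188.035] F [-0.449 -0.166  0.115] w 0.5 q [-0.209  0.424  1.742  0.002  0.963 -1.845]
turn(tool) [0.013 0.002 0.006]
case (80, 0, 92) world [ 686.761 -104.634   92.   ] shift now-axes [ -0.355 102.338  97.374] in final axes [  0.086 103.597  96.035]
```

View pics/side6c.png

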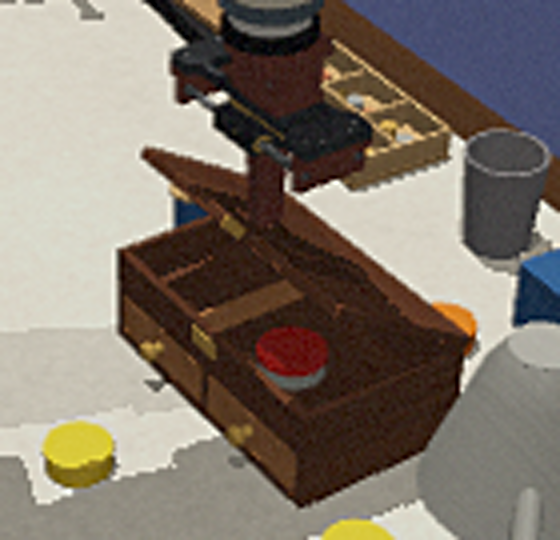

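The lid is about half down, with the fingertip pressing on its outer face. I'll continue along the arc.

```bash
python3 -m handwheel '[[[0.01,0,0],[0,-6,8],0],[[0,0,0],[0,-5,8],0],[[0,0,0],[0,-4,8],0],[[0,0,0],[0,-3,8],0],[[0,0,0],[0,-3,8],0],[[0,0,0],[0,-2,7],0],[[0,0,0],[0,-1,6],0],[[0,0,0],[0,0,4],0],[[0,0,0],[0,0,2],0],[[0,0,0],[0,0,1],0]]'; python3 plan.py '[(80,0,92)]'
```

```text
t: 15.4
ee_pos: [559.5, -112.9, 124.4]
orientation: [2.144, 2.289, 0.002]
ft_force: [-1.6, -0.3, 0.5]
width: 0.2
t 15.4 pos [ 559.547 -112.918  124.359] F [-1.638 -0.314  0.546] w 0.2 q [-0.219  0.487  1.824 -0.002  0.826 -1.854]
turn(tool) [0.004 0.003 0.007]
case (80, 0, 92) world [ 686.761 -104.634   92.   ] shift now-axes [  0.057 127.338  32.927] in final axes [  0.804 127.481  32.359]
```

```bash
python3 -m handwheel '[[[0,0,0],[0,-1,2],0],[[0,0,0],[0,-1,2],0],[[0,0,0],[0,0,2],0],[[0,0,0],[0,0,2],0],[[0,0,0],[0,0,1],0],[[0,0,0],[0,0,1],0],[[0,0,0],[0,0,1],0],[[0,0,0],[0,0,1],0],[[0,0,0],[0,0,0.5],0],[[0,0,0],[0,0,0.5],0]]'; python3 plan.py '[(80,0,92)]'
```

```text
t: 16.23
ee_pos: [558.5, -113.1, 112.3]
orientation: [2.143, 2.288, 0.003]
ft_force: [-2.9, 0.6, 6.0]
width: 0.7
t 16.23 pos [ 558.484 -113.101  112.339] F [-2.94   0.579  6.016] w 0.7 q [-0.22   0.503  1.833 -0.002  0.799 -1.855]
turn(tool) [0.006 0.003 0.007]
case (80, 0, 92) world [ 686.761 -104.634   92.   ] shift now-axes [  0.126 128.43   21.117] in final axes [  0.924 128.553  20.339]
```

```bash
python3 -m handwheel '[[[0,0,0],[0,0,0.5],0],[[0,0,0],[0,0,0.5],0],[[0,0,0],[0,0,0.7],0],[[0,0,0],[0,0,0.7],0],[[0,0,0],[0,0,0.7],0],[[0,0,0],[0,0,1],0],[[0,0,0],[0,0,1],0],[[0,0,0],[0,0,1],0],[[0,0,0],[0,0,1],0],[[0,0,0],[0,0,1],0]]'; python3 plan.py '[(80,0,92)]'
```

```text
t: 17.07
ee_pos: [558.5, -113.1, 112.3]
orientation: [2.142, 2.288, 0.004]
ft_force: [-3.4, 1.5, 10.9]
width: 0.6
t 17.07 pos [ 558.518 -113.096  112.283] F [-3.444  1.45  10.902] w 0.6 q [-0.22   0.503  1.833 -0.002  0.798 -1.855]
turn(tool) [0.007 0.004 0.007]
case (80, 0, 92) world [ 686.761 -104.634   92.   ] shift now-axes [  0.117 128.377  21.181] in final axes [  0.92  128.519  20.283]
```

The lid doesn't move under 11 N with the tip at 104 mm, so it is shut. I'll lift straight up, back away and check.

```bash
python3 -m handwheel '[[[0,0,0],[0,0,-8],0],[[0,0,0],[0,0,-20],0],[[0,0,0],[0,0,-30],0],[[0,0,0],[0,-20,-30],0],[[0,0,0],[20,-30,-10],0],[[0,0,0],[35,-15,0],0],[[0,0,0],[35,0,0],0],[[0,0,0],[38,0,0],0],[[0,0,0],[38,0,0],0],[[0,0,0],[38,0,0],0]]'; python3 -m handwheel '[[[0,0,0],[30,0,0],0],[[0,0,0],[30,0,0],0],[[0,0,0],[20,0,0],0],[[0,0,0],[0,0,0],0],[[0,0,0],[0,0,0],0],[[0,0,0],[0,0,0],0],[[0,0,0],[0,0,0],0],[[0,0,0],[0,0,0],0],[[0,0,0],[0,0,0],0],[[0,0,0],[0,0,0],0]]'; python3 - <<'E'
from fit import *
v=np.load('v.npy'); v[3]=v[4]=v[5]=0
for n in('top','side'):
    p=ctrl.get_image(n);crop(p,v,n+'7c.png',(145,275,240,370),3);save(p,n+'7.png')
    for q in ['case','drawer_left_knob','drawer_right_knob','lid_edge','jar','spool']:
        r=ctrl.spot_point(p,q)
        print(n,q,[(toworld(p,d['position']),round(d['score'],2)) for d in r[:1]],model(v).get(q))
E
```

```text
t: 17.9
ee_pos: [481.0, 86.8, 218.1]
orientation: [2.149, 2.268, 0.016]
ft_force: [1.6, -0.1, -0.5]
width: 0.2
t: 18.73
ee_pos: [476.8, 173.8, 220.7]
orientation: [2.142, 2.27, 0.026]
ft_force: [0.1, -0.5, 0.4]
width: 0.4
top case [(array([ 606.4, -108.4,   -2.9]), 0.78)] [ 606.9 -109.3    0. ]
top drawer_left_knob [(array([505.4, -49.9,  31.4]), 0.6)] [505.3 -50.7  32. ]
top drawer_right_knob [(array([487.7, 491.3,   0.7]), 0.73)] [ 512.9 -179.5   32. ]
top lid_edge [(array([ 524.5, -112.5,  103.2]), 0.81)] [ 525.  -114.1  104. ]
top jar [] None
top spool [(array([651.9, 120.6,   2.5]), 0.59)] None
side case [] [ 606.9 -109.3    0. ]
side drawer_left_knob [(array([508.9, -47.8,  33.5]), 0.46)] [505.3 -50.7  32. ]
side drawer_right_knob [(array([ 515.4, -181.3,   33.8]), 0.47)] [ 512.9 -179.5   32. ]
side lid_edge [(array([ 527.3, -117.9,  105.2]), 0.94)] [ 525.  -114.1  104. ]
side jar [] None
side spool [(array([650.7, 113.5,  -2.5]), 0.52)] None
```

View pics/top7c.png

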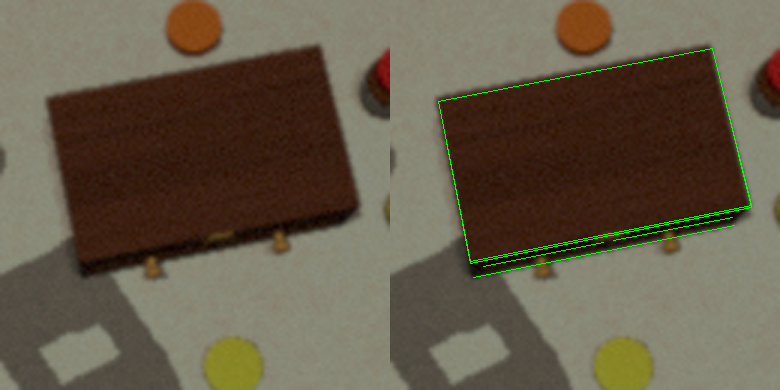

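View pics/side7c.png

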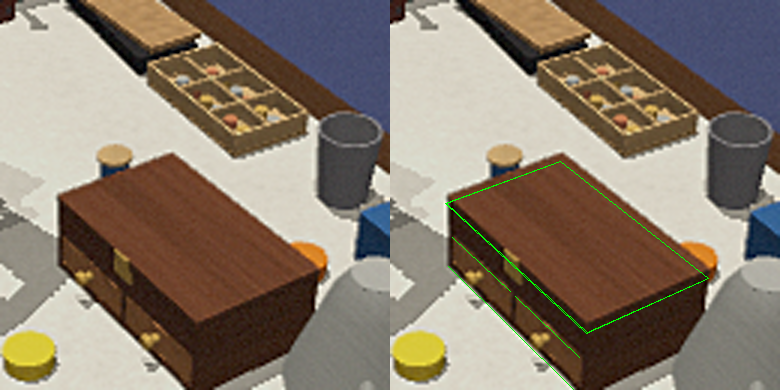

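View pics/top7.png

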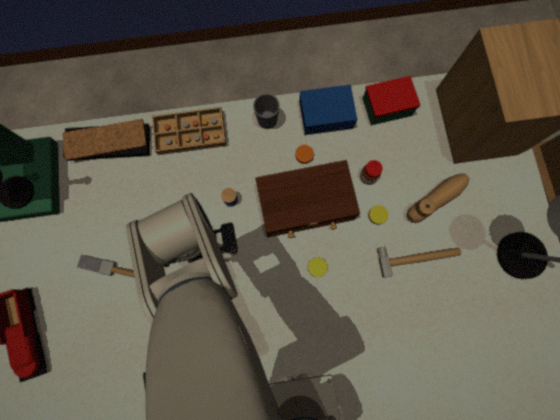

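The lid is shut, both knobs are at (290,235) and (333,226) against the front, and the other things on the bench are in place. The arm is clear, so I'm handing in.

```bash
python3 -c "
from workcell import ctrl
print(ctrl.close_job()); print(ctrl.get_obs()['t'])"
```

```text
the job is handed in; nothing more can be done
None
the job is handed in; nothing more can be done
```

The case is closed up and the job is handed in, at about 19.5 s on the robot's clock. With the fingers shut I pushed the left drawer home by its knob, then the right one. I then swept the lid over from behind and pressed it down.

**Drawers:** each stopped dead under about 6 N of push. In the last pictures both fronts are flush, and the knobs read within about 4 mm of their home positions.

**Lid:** it held still under 11 N with the fingertip at 104 mm. The networks put its free edge at 103–105 mm, against 104 mm when shut.

**Case and surroundings:** the case matches its original outline, so I saw no sign that it moved. The spool, jar, last, hammer and brush looked unmoved in the last top picture. I last saw the tin in the tray, with the lid half down.

**Checks that failed or disagreed:**
- In the last top picture the right-knob report landed on the brush. The side picture, at a low score of 0.47, put it at home.
- The jar was not found by the networks in the last pictures; I judged it by eye.
- The case was not found in the last side picture.
- Some earlier knob reports landed on the tin, the case origin or the last, and I ignored them.

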